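# Dock the data logger and hold its recessed reset button down with a stylus

### The job

Seat the white data logger flat and square in the pocket of the blue-rimmed dock and let go of it; either way round will do. Then take the yellow stylus out of its stand, reach its tip through the round hole in the logger's top and press the recessed orange reset button fully down without ramming it. Finish while still gripping the stylus and holding the button down, with the logger still seated and the tin, cup and bottles around left where they are.

Things in the scene. Friction and masses are not known exactly. Their poses are not given: they have to be found in the camera images.
- logger: loose data logger, a box 78 x 46 x 32 mm (x, y, z), 0.11 to 0.23 kg, white above a grey base, with a dark screen on top; it starts lying upright on the bench, screen and hole up. Origin at the centre of its underside, z up, x along its length; pinch it across the 46 mm width (y). The reset hole is in its top, on the centre line, 22 mm from the centre towards +x
- logger_foot (a point): the centre of the logger's underside (same point as the origin of logger)
- aperture (a point): centre of the mouth of the round reset hole in the logger's top face, 32 mm above its underside; the hole is 12 mm across, straight, parallel to the logger's z. The orange button (11 mm across) lies at its bottom, its top 14 mm below this point when free and 20 mm when fully down
- reset_button (a joint): travel of the spring button in the logger: 0 = free, 0.006 m = fully down (hard stop). About 1 N starts it moving, about 4.6 N brings it fully down; it springs back when let go
- dock: dock fixed on the bench: black base plate 116 x 104 x 8 mm with a blue rim round a pocket; origin at the centre of its underside, x along the pocket's length, z up
- pocket (a point): centre of the pocket's flat floor, 8 mm above the bench. The pocket is 82 x 50 mm (dock x, y), 2 mm larger than the logger on every side; its rim is 7 mm thick and stands 12 mm above the floor, with a 3 mm sloped lead-in round the top. In the middle of both long sides the rim is missing over 50 mm, to leave room for fingers: there the ground is the base plate, level with the pocket floor, out to 52 mm from the centre
- stylus: loose stylus, 93 mm long, 40 g, standing upright, tip down, in its stand. Origin at the tip, z up along it towards the handle. Steel shaft 6 mm across from 0 to 38 mm, black collar 23 mm across from 38 to 43 mm, round yellow ribbed handle 16 mm across from 43 to 93 mm
- stylus_tip (a point): the tip of the stylus (same point as the origin of stylus)
- stylus_stand: aluminium block 56 x 56 x 46 mm fixed on the bench, origin at the centre of its underside; a vertical hole in its top, 9 mm across and 42 mm deep, holds the stylus's shaft, and the collar rests on the block's top (so the tip is 8 mm above the bench and the shaft must be lifted 38 mm to come free)
- steel_tin: bystander: open round steel tin, 70 mm across, 33 mm high, origin at the centre of its underside; leave it alone
- sample_cup: bystander: small grey-white cup, 38 mm across, 37 mm high, origin at the centre of its underside; leave it alone
- clear_bottle: bystander: clear glass stoppered bottle, 54 mm across, 104 mm high, origin at the centre of its underside; leave it alone
- amber_bottle: bystander: amber glass bottle, 43 mm across, 94 mm high, origin at the centre of its underside; leave it alone
Not all that is in view belongs to the job. What is shaped like the logger but red is not meant.

How it is judged:
By the outcome, as a careful person would: the job done as asked, in the order asked, and still so for the second after the job is handed in, while the arm keeps its last pose, push and grip.
It also fails if it takes over 64 s, if anything falls off the work surface, if the arm or the gripper's body presses on something with over 40 N, if the wrist force passes 120 N, or if a joint passes its speed limit or range.

### The arm

A 6-joint arm with a two-finger parallel gripper is mounted at the origin on a cart in front of the work surface, level with it; the furniture and walls round the work are solid. World frame = base frame: x ahead of the robot, y to its left, z up, the work surface at z = 0. Lengths are in mm, angles in rad, forces in N, time in s.
With the tool pointing down it reaches from about 350 to 975 mm from the base axis. Payload 7.1 kg.
Tool frame: the origin (TCP) lies on the centre line of the jaws, within the pads' length; the fingertips stand 17 mm ahead of it and the grasp point (between the pads) lies 2 mm behind it; z points along the fingers, y is the direction in which the jaws open and shut (so a half turn about z gives the same grasp; the last joint's range is limited). The gripper opens to 88 mm and grips with 3 to 60 N. Pads are 20 mm wide; open, the fingers measure 115 mm over their backs; the gripper's body (75 mm by 178 mm) begins 61 mm behind the grasp point.
Start: joints at [-1.129, 0.423, 1.63, -0, 1.089, -0.019], TCP at [277.93, -559.786, 239.675] pointing down, gripper open.
Joint ranges: [-3, 3], [-0.9, 2.11], [0.09, 2.58], [-1.31, 4.45], [0.11, 2.69], [-2.54, 2.54]. Speed limits (rad/s): [2.39, 2.39, 3.01, 3.14, 3.14, 3.14].

### API

Orientations are given as a rotation vector (axis times angle).
In Python, from workcell import ctrl, imaging, workorder gives the robot as it stands. The module is installed in compiled form; this text tells all that it offers.
- The arm moves only by the shell command python3 -m crank 'ROWS' [OPENING]. ROWS is JSON, a list of rows, each an object with "travel": the shift along the tool's x, y, z as a fraction of full scale, a list of three; "turn": the turn about the tool's z as a fraction of full scale. In form: [{"travel": [dx, dy, dz], "turn": turn}, ...]. A call has 1 to 20 rows; each row shifts and turns the pose as measured when the row begins, along the tool's axes as they then stand; what a row does not reach is not made up. Full scale, the value 1, is 5 cm for a shift and 0.1 rad for a turn. A row lasts 1/10 s, in which the tool goes at most 50 mm and 8.59 degrees, less where a joint would pass 70% of its speed; a pose out of reach is approached as far as the arm can. A call with a number of a shift or a turn outside -1 to 1 is refused whole. A call with a gripper value outside its range is refused whole. OPENING is the gripper command: -1 is shut, 1 is fully open, values between are in proportion, set as the call begins (- or left out, the last holds). The fingers move at their own pace and stop on an object; the grip force is fixed at half the most. Time passes only in rows, so rows that do not move let the fingers close. It gives the time, the measured TCP pose, the force and the opening at its end, in the units of the state.
- ctrl.get_obs(): the state, without advancing time (a new reading comes with each control period).
- imaging.get_image(name): name is "scene" or "side" or "wrist"; returns the picture (384x512x3 uint8, blue, green, red); there is no depth.
- imaging.camera_info(name): a dict with "camera_matrix" (3x3 intrinsics, pixels), "k1" (the pictures are not rectified: a ray, as slopes to the right and down, at radius r is drawn at 1 + k1 r^2 times it, then the intrinsics apply), "rvec" (rotation vector, rad) and "tvec" (3), from world to camera coordinates, as OpenCV has them. Camera axes: x right, y down, z forward; pixel columns grow to the right and rows downward; lengths in mm; the calibration is good to about 2 mm. A picture is of the moment at which its call begins: read the wrist's pose just before it. camera_info takes no time and is no camera call; for the wrist camera it gives the pose at the moment of the call.
- workorder.close_job(): hands the job in, once; it reports no verdict.
The state is a dict: "t": time; "qpos": joint angles; "qvel": joint speeds; "joint_torque": joint torques, N m; "ee_pos": TCP position; "orientation": TCP orientation; "ft_force": force on the tool from outside, world axes, zero at the start; "moment": the same for the moment, N m; "width": finger opening in mm.
Only numpy, scipy, OpenCV 4.12 (cv2) and the standard library are available. Lean on these libraries where they do the work, as an engineer would, in place of code of your own. Each camera call takes 0.05 s, during which the arm holds its last target.

## Working session

There is one attempt and no reset: what is moved stays moved. The work goes in short steps, Python scripts to look and compute and a shell command to move; the robot and the scene stay as the last step left them, time stands still between calls to the robot, and variables do not carry over. Pictures are saved under pics/ and viewed, and the job is handed in when it is done.

```bash
mkdir -p pics; ls; python3 - <<'E'
from workcell import ctrl, imaging
import cv2
o=ctrl.get_obs()
for k in('t','ee_pos','orientation','width','ft_force'):print(k,o[k])
for n in("scene","side","wrist"):
    i=imaging.camera_info(n);print(n,i)
    cv2.imwrite(f'pics/{n}0.png',imaging.get_image(n))
E
```

```text
pics
t 0.0
ee_pos [ 277.71433271 -559.32319385  238.88609399]
orientation [-3.05712414e+00 -7.17063640e-01  5.10727604e-04]
width 87.73824336765672
ft_force [-1.1130947   0.23300594  0.27794996]
scene {'camera_matrix': array([[358.19442409,   0.        , 250.13089923],
       [  0.        , 358.19442409, 191.45997641],
       [  0.        ,   0.        ,   1.        ]]), 'k1': -0.03743347405968361, 'rvec': array([ 1.21730579, -2.34537538,  0.90847856]), 'tvec': array([324.61997106, 307.98170131, 741.92340083])}
side {'camera_matrix': array([[450.17487225,   0.        , 251.41848833],
       [  0.        , 450.17487225, 194.31790936],
       [  0.        ,   0.        ,   1.        ]]), 'k1': -0.14779442794718062, 'rvec': array([ 2.09419983, -0.14371043,  0.07714783]), 'tvec': array([-472.45545107,   97.44536932, 1425.288894  ])}
wrist {'camera_matrix': array([[276.23891448,   0.        , 256.52272907],
       [  0.        , 276.23891448, 192.42501808],
       [  0.        ,   0.        ,   1.        ]]), 'k1': -0.05649355646363448, 'rvec': array([-2.47457348,  1.53420155,  0.20643016]), 'tvec': array([-623.29501916,  -30.76777957,  389.78996799])}
```

View pics/scene0.png

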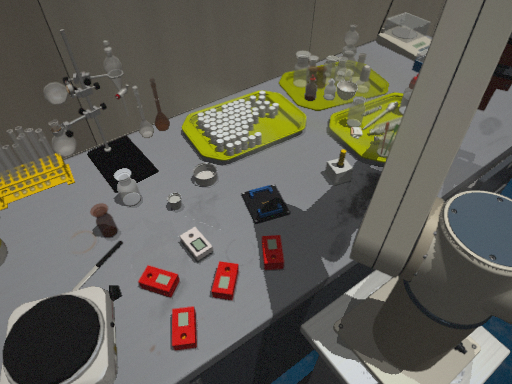

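View pics/side0.png

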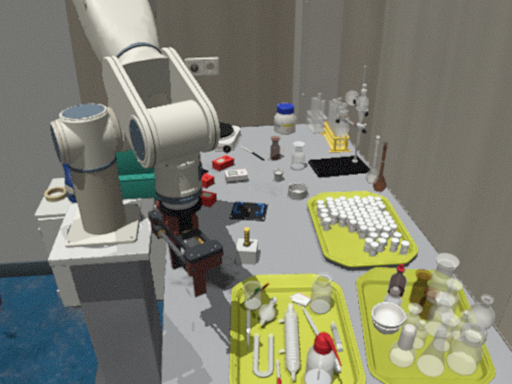

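View pics/wrist0.png

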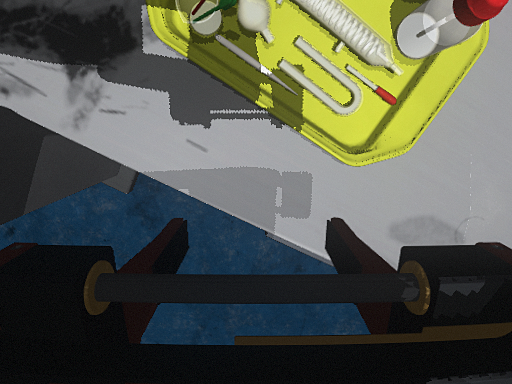

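The scene view shows the white logger at about (197,243) and the blue-rimmed dock at about (265,203). The stylus and stand are at about (341,168), the tin at (205,175), and the cup at (174,201). Candidates shaped like the logger are the white one at (197,243) and the red ones at (160,281), (225,280), (272,252) and (184,327). Only the white one fits, and I'll confirm that in a crop.

```bash
cat > h.py <<'E'
import numpy as np, cv2
from workcell import ctrl, imaging
def snap(n,f):
    i=imaging.camera_info(n); im=imaging.get_image(n); cv2.imwrite('pics/'+f,im); np.save('pics/'+f+'.npy',np.array([i],dtype=object),allow_pickle=True); return im,i
def load(f): return cv2.imread('pics/'+f), np.load('pics/'+f+'.npy',allow_pickle=True)[0]
def ray(i,uv):
    K=i['camera_matrix'];uv=np.asarray(uv,float).reshape(-1,2)
    d=(uv-K[:2,2])/K[0,0]
    n=cv2.undistortPoints(uv.reshape(-1,1,2),K,np.array([i['k1'],0,0,0,0.])).reshape(-1,2)
    R=cv2.Rodrigues(np.asarray(i['rvec'],float))[0]
    c=-R.T@np.asarray(i['tvec'],float).ravel()
    return c,(np.c_[n,np.ones(len(n))]@R)
def onz(i,uv,z):
    c,d=ray(i,uv); s=(z-c[2])/d[:,2]; return c+d*s[:,None]
def proj(i,P):
    return cv2.projectPoints(np.asarray(P,float).reshape(-1,1,3),np.asarray(i['rvec'],float),np.asarray(i['tvec'],float),i['camera_matrix'],np.array([i['k1'],0,0,0,0.]))[0].reshape(-1,2)
E
python3 - <<'E'
from h import *
im,i=snap('scene','s1.png')
for n,uv,z in [('logger',(197,241),32),('dock',(265,203),8),('stylus top',(342,152),101),('stand',(341,166),46),('tin',(205,175),33),('cup',(174,200),30),('clear',(127,190),60),('amber',(104,220),50)]:
    print(n,onz(i,uv,z).round(0))
c=np.vstack([cv2.resize(im[215:275,160:240],None,fx=5,fy=5),])
d=cv2.resize(im[180:225,235:315],None,fx=5,fy=5)
cv2.imwrite('pics/c1.png',np.vstack([c,d]))
E
```

```text
logger [[448. 242.  32.]]
dock [[466.  20.   8.]]
stylus top [[ 429. -216.  101.]]
stand [[ 427. -222.   46.]]
tin [[635. 111.  33.]]
cup [[603. 227.  30.]]
clear [[682. 322.  60.]]
amber [[628. 408.  50.]]
```

View pics/c1.png

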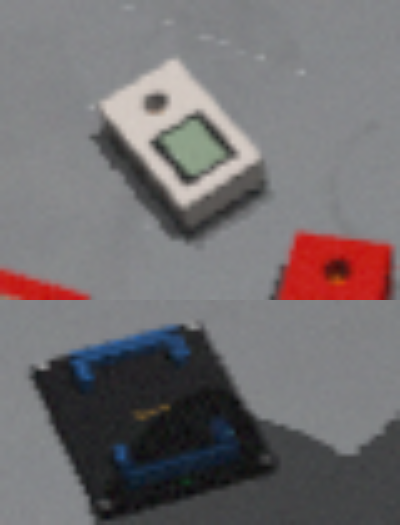

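The crop confirms the only white logger at (197,243), with its hole at about (191,235). The dock's two blue end rims are at about (262,191) and (272,211), so the pocket's length runs between them.

```bash
cat >> h.py <<'E'
def tool(o=None):
    o=o or ctrl.get_obs(); R=cv2.Rodrigues(np.asarray(o['orientation'],float))[0]; return np.asarray(o['ee_pos'],float),R
def goto(P,ydir=None):
    """print tool-frame shift (full-scale units, before any turn) and turn units to bring jaw axis (tool y) to ydir (world xy, mod pi)"""
    p,R=tool(); print('p',p.round(1),'x',R[:,0].round(3),'y',R[:,1].round(3),'q6',round(ctrl.get_obs()['qpos'][5],3))
    if P is not None: print('shift/50:',(R.T@(np.asarray(P)-p)/50).round(3))
    if ydir is not None:
        v=R.T@np.array([ydir[0],ydir[1],0]); a=np.arctan2(-v[0],v[1]); 
        a=(a+np.pi/2)%np.pi-np.pi/2; print('turn units',round(a/0.1,2),'q6 approx after',)
def st():
    o=ctrl.get_obs(); print('t',round(o['t'],2),'p',np.round(o['ee_pos'],1),'F',np.round(o['ft_force'],1),'w',round(o['width'],1))
E
python3 - <<'E'
from h import *
goto([480,-150,250]); i=imaging.camera_info('wrist'); c,_=ray(i,(256,192)); p,R=tool(); print('cam in tool',R.T@(c-p), R.T@cv2.Rodrigues(i['rvec'])[0].T)
E
```

```text
p [ 277.8 -559.5  239.2] x [0.896 0.445 0.   ] y [ 0.445 -0.896 -0.001] q6 -0.019
shift/50: [ 7.264 -5.538 -0.211]
cam in tool [  71.70105937   -0.51256187 -143.8734037 ] [[-2.99428090e-04 -9.65423521e-01 -2.60686279e-01]
 [ 9.99999467e-01 -3.15454475e-05 -1.03178892e-03]
 [ 9.87889822e-04 -2.60686449e-01  9.65423016e-01]]
```

```bash
python3 -m crank '[{"travel":[0.73,-0.55,0],"turn":0},{"travel":[0.73,-0.55,0],"turn":0},{"travel":[0.73,-0.55,0],"turn":0},{"travel":[0.73,-0.55,0],"turn":0},{"travel":[0.73,-0.55,0],"turn":0},{"travel":[0.73,-0.55,0],"turn":0},{"travel":[0.73,-0.55,0],"turn":0},{"travel":[0.73,-0.55,0],"turn":0},{"travel":[0.73,-0.55,0],"turn":0},{"travel":[0.73,-0.55,0],"turn":0}]' 1; python3 - <<'E'
from h import *
goto([420,200,250],[0.9,-0.3]);st();print(ctrl.get_obs()['orientation'])
E
```

```text
t: 1.2
ee_pos: [487.6, -141.7, 238.2]
orientation: [3.061, 0.701, 0.001]
ft_force: [1.0, -1.2, -0.5]
width: 87.8
p [ 487.6 -141.7  238.2] x [0.9   0.435 0.   ] y [ 0.435 -0.9    0.001] q6 0.815
shift/50: [ 1.758 -6.74  -0.246]
turn units -7.99 q6 approx after
t 1.2 p [ 487.6 -141.7  238.2] F [ 1.  -1.2 -0.5] w 87.8
[3.06090801e+00 7.01191404e-01 8.03439752e-04]
```

```bash
python3 -m crank '[{"travel":[0.3,-0.9,0],"turn":0},{"travel":[0.3,-0.9,0],"turn":0},{"travel":[0.3,-0.9,0],"turn":0},{"travel":[0.3,-0.9,0],"turn":0},{"travel":[0.3,-0.9,0],"turn":0},{"travel":[0.3,-0.9,0],"turn":0},{"travel":[0,0,0],"turn":0},{"travel":[0,0,0],"turn":0}]'; python3 - <<'E'
from h import *
st(); snap('wrist','w1.png')
snap('scene','s2.png')
E
```

```text
t: 2.0
ee_pos: [450.7, 156.9, 238.2]
orientation: [3.058, 0.714, 0.008]
ft_force: [0.1, -0.7, -0.2]
width: 87.9
t 2.0 p [450.7 156.9 238.2] F [ 0.1 -0.7 -0.2] w 87.9
```

View pics/w1.png

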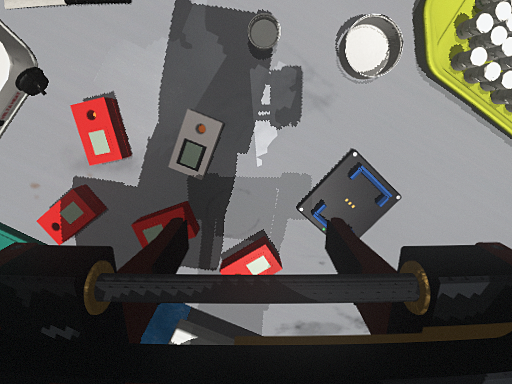

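The wrist view shows the logger at (196,143) with its hole at (201,128), and the dock at (350,193), partly behind a finger. The cup is at (264,32), the tin at (369,47), and there are four red decoys.

```bash
python3 - <<'E'
from h import *
im,i=load('w1.png')
a=cv2.resize(im[100:190,155:240],(680,720),interpolation=cv2.INTER_CUBIC)[:580]
cv2.imwrite('pics/c2.png',cv2.resize(im[100:185,155:240],(595,595),interpolation=cv2.INTER_CUBIC))
cv2.imwrite('pics/c3.png',cv2.resize(im[140:245,290:410],(685,600),interpolation=cv2.INTER_CUBIC))
hsv=cv2.cvtColor(im,cv2.COLOR_BGR2HSV)
b=((hsv[...,0]>100)&(hsv[...,0]<125)&(hsv[...,1]>120)&(hsv[...,2]>70)).astype(np.uint8); b[:140]=0;b[250:]=0
n,l,s,c=cv2.connectedComponentsWithStats(b); print([(x.tolist(),y.round(1)) for x,y in zip(s,c) if x[4]>15])
E
```

```text
[([0, 0, 512, 384, 196120], array([255.2, 191.5])), ([350, 165, 42, 42, 352], array([373.5, 184. ])), ([313, 204, 14, 24, 135], array([320.4, 215.2]))]
```

View pics/c2.png

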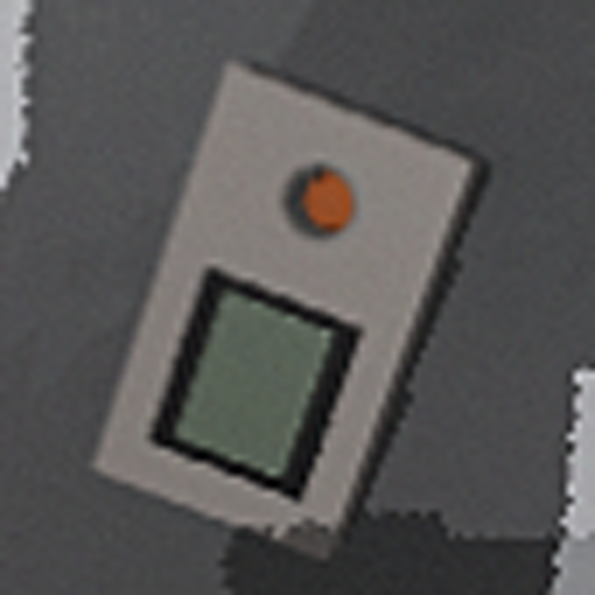

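View pics/c3.png

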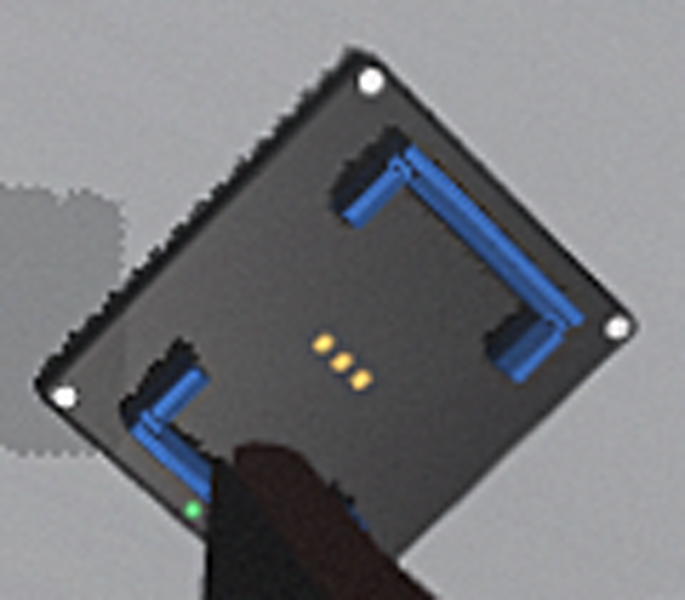

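```bash
python3 - <<'E'
from h import *
im,i=load('w1.png')
c=(np.array([(228,62),(478,160),(330,560),(95,465)])+.5)/7+[155,100]-.5
C=onz(i,c,32)[:,:2]; print(C.round(1)); print('ctr',C.mean(0),[np.linalg.norm(C[k]-C[(k+1)%4]).round(1) for k in range(4)])
d=(C[0]+C[1]-C[2]-C[3]);print('xdir deg',np.degrees(np.arctan2(d[1],d[0])))
h=(np.array([[320,201]])+.5)/7+[155,100]-.5;H=onz(i,h,32)[0,:2];print('hole',H, 'v',H-C.mean(0))
s=685/120
D=(np.array([(371,81),(617,328),(65,397),(343,362)])+.5)/s+[290,140]-.5
D=onz(i,D,8)[:,:2];print('dots',D.round(1));print('dockctr',(D[1]+D[2])/2, np.linalg.norm(D[0]-D[1]),np.linalg.norm(D[0]-D[2]))
e=D[0]-D[2];f=D[1]-D[0];print('dock x deg',np.degrees(np.arctan2(e[1],e[0])),np.degrees(np.arctan2(f[1],f[0]))+90)
a=np.radians(np.degrees(np.arctan2(d[1],d[0]))+90)
goto([*C.mean(0),150],[np.cos(a),np.sin(a)])
E
```

```text
[[488.8 270.7]
 [492.8 224.3]
 [415.  219. ]
 [412.2 265.1]]
ctr [452.19600724 244.75114031] [np.float64(46.6), np.float64(78.0), np.float64(46.2), np.float64(76.8)]
xdir deg 4.059439361868913
hole [473.99929155 246.58030157] v [21.80328431  1.82916127]
dots [[533.3  48.7]
 [508.4 -39.8]
 [431.2  76.7]
 [470.   18.4]]
dockctr [469.79857545  18.47824378] 91.90744817406774 105.88389592039539
dock x deg -15.332231260717858 -15.685379536626613
p [451.1 155.6 238.3] x [0.898 0.44  0.005] y [ 0.44  -0.898  0.003] q6 1.425
shift/50: [ 0.796 -1.596  1.765]
turn units 3.85 q6 approx after
```

```bash
python3 -m crank '[{"travel":[0.27,-0.53,0.4],"turn":0},{"travel":[0.27,-0.53,0.4],"turn":0},{"travel":[0.26,-0.53,0.4],"turn":0},{"travel":[0,0,0],"turn":0.97},{"travel":[0,0,0],"turn":0.97},{"travel":[0,0,0],"turn":0.97},{"travel":[0,0,0],"turn":0.97},{"travel":[0,0,0],"turn":0}]'; python3 - <<'E'
from h import *
st(); a=np.radians(94.1);goto([452.2,244.8,150],[np.cos(a),np.sin(a)]);snap('wrist','w2.png')
E
```

```text
t: 2.9
ee_pos: [458.6, 234.4, 175.5]
orientation: [3.138, 0.049, 0.009]
ft_force: [0.0, 0.7, -0.4]
width: 87.4
t 2.9 p [458.6 234.4 175.5] F [ 0.   0.7 -0.4] w 87.4
p [458.6 234.4 175.5] x [0.999 0.031 0.006] y [ 0.031 -1.     0.003] q6 1.996
shift/50: [-0.125 -0.213  0.509]
turn units -0.4 q6 approx after
```

View pics/w2.png

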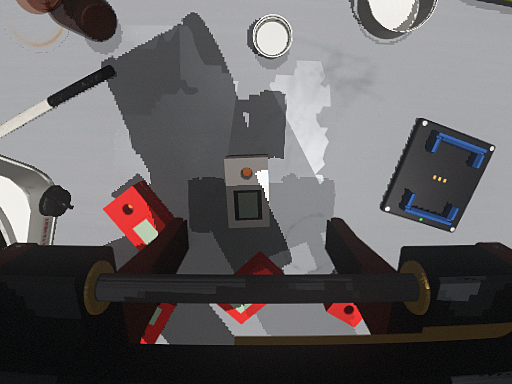

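```bash
python3 - <<'E'
from h import *
im,i=load('w2.png')
cv2.imwrite('pics/c4.png',cv2.resize(im[145:235,210:285],(600,720)[:2],interpolation=cv2.INTER_CUBIC)[:600] if 0 else cv2.resize(im[145:240,200:295],(570,570),interpolation=cv2.INTER_CUBIC))
cv2.imwrite('pics/c5.png',cv2.resize(im[110:240,375:505],(585,585),interpolation=cv2.INTER_CUBIC))
print(onz(i,[(180,205),(155,250),(127,209),(262,253),(110,185)],32).round(0))
E
```

```text
[[436. 318.  32.]
 [381. 350.  32.]
 [430. 378.  32.]
 [382. 226.  32.]
 [457. 394.  32.]]
```

View pics/c4.png

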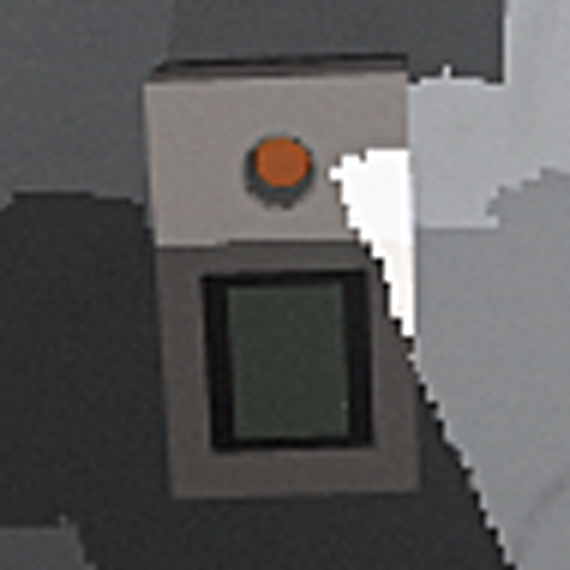

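View pics/c5.png

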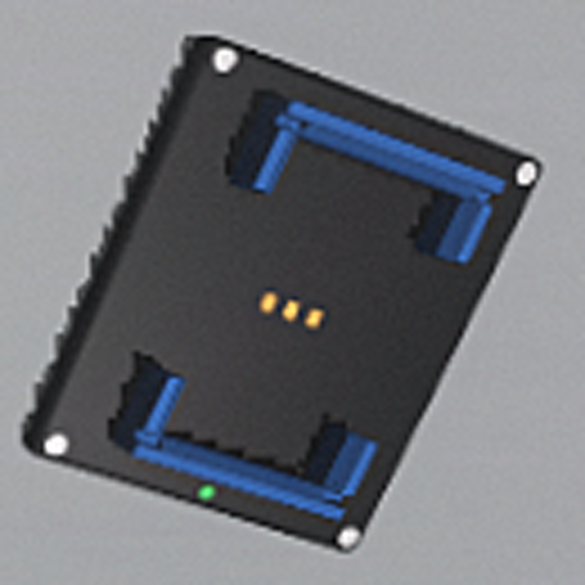

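```bash
python3 - <<'E'
from h import *
im,i=load('w2.png')
c=(np.array([(145,85),(408,74),(420,490),(173,497)])+.5)/6+[200,145]-.5
C=onz(i,c,32)[:,:2];ct=C.mean(0);print(C.round(1),'ctr',ct,[np.linalg.norm(C[k]-C[(k+1)%4]).round(1) for k in range(4)])
d=(C[0]+C[1]-C[2]-C[3]);yaw=np.degrees(np.arctan2(d[1],d[0]));print('xdir deg',yaw)
D=(np.array([(225,60),(526,173),(349,537),(56,444),(290,310)])+.5)/4.5+[375,110]-.5
D=onz(i,D,8)[:,:2];print(D.round(1),'dock',D[:4].mean(0));
e=D[0]+D[1]-D[2]-D[3];f=D[0]+D[3]-D[1]-D[2];print(np.degrees(np.arctan2(e[1],e[0])),np.degrees(np.arctan2(f[1],f[0]))-90)
a=np.radians(yaw+90);goto([*ct,100],[np.cos(a),np.sin(a)])
E
```

```text
[[488.5 270.2]
 [491.8 224.5]
 [414.6 219.1]
 [411.8 264.9]] ctr [451.72032631 244.66442937] [np.float64(45.8), np.float64(77.4), np.float64(46.0), np.float64(76.9)]
xdir deg 3.966227719012822
[[533.3  48.3]
 [509.1 -39.7]
 [407.  -11.8]
 [431.9  77. ]
 [470.5  19. ]] dock [470.33212038  18.45221529]
-15.532107591477489 -15.510670238944385
p [458.6 234.4 175.6] x [0.999 0.034 0.006] y [ 0.034 -0.999  0.003] q6 1.994
shift/50: [-0.14  -0.214  1.51 ]
turn units -0.35 q6 approx after
```

```bash
python3 -m crank '[{"travel":[-0.14,-0.21,0.7],"turn":-0.35},{"travel":[0,0,0.7],"turn":0},{"travel":[0,0,0.1],"turn":0},{"travel":[0,0,0],"turn":0},{"travel":[0,0,0],"turn":0}]'; python3 - <<'E'
from h import *
st(); a=np.radians(94);goto([451.9,244.7,21],[np.cos(a),np.sin(a)])
E
```

```text
t: 3.45
ee_pos: [455.7, 241.7, 101.3]
orientation: [3.138, 0.116, 0.016]
ft_force: [-0.2, -0.6, 0.7]
width: 87.8
t 3.45 p [455.7 241.7 101.3] F [-0.2 -0.6  0.7] w 87.8
p [455.7 241.7 101.3] x [0.997 0.074 0.01 ] y [ 0.074 -0.997  0.002] q6 1.972
shift/50: [-0.088 -0.067  1.606]
turn units 0.04 q6 approx after
```

```bash
python3 -m crank '[{"travel":[-0.1,-0.08,0.5],"turn":0},{"travel":[0,0,0.5],"turn":0},{"travel":[0,0,0.1],"turn":0},{"travel":[0,0,0],"turn":0}]'; python3 - <<'E'
from h import *
st(); a=np.radians(94);goto([451.9,244.7,21],[np.cos(a),np.sin(a)])
E
```

```text
t: 3.85
ee_pos: [456.1, 247.0, 51.3]
orientation: [-3.136, -0.116, -0.032]
ft_force: [0.4, 0.1, 0.6]
width: 87.5
t 3.85 p [456.1 247.   51.3] F [0.4 0.1 0.6] w 87.5
p [456.1 247.   51.3] x [0.997 0.074 0.021] y [ 0.074 -0.997 -0.003] q6 1.982
shift/50: [-0.1    0.041  0.605]
turn units 0.04 q6 approx after
```

```bash
python3 -m crank '[{"travel":[-0.08,0.04,0.1],"turn":0},{"travel":[0,0,0.1],"turn":0},{"travel":[0,0,0.1],"turn":0},{"travel":[-0.03,0,0.1],"turn":0},{"travel":[0,0,0.1],"turn":0},{"travel":[0,0,0],"turn":0},{"travel":[0,0,0],"turn":0}]'; python3 - <<'E'
from h import *
st(); a=np.radians(94);goto([451.9,244.7,21],[np.cos(a),np.sin(a)])
E
```

```text
t: 4.55
ee_pos: [453.3, 245.4, 28.0]
orientation: [-3.133, -0.116, -0.041]
ft_force: [0.9, -0.1, 0.9]
width: 87.4
t 4.55 p [453.3 245.4  28. ] F [ 0.9 -0.1  0.9] w 87.4
p [453.3 245.4  28. ] x [0.997 0.074 0.026] y [ 0.074 -0.997 -0.005] q6 1.983
shift/50: [-0.032  0.014  0.14 ]
turn units 0.04 q6 approx after
```

```bash
python3 -m crank '[{"travel":[-0.03,0.01,0.1],"turn":0},{"travel":[0,0,0.06],"turn":0},{"travel":[0,0,0],"turn":0}]'; python3 -m crank '[{"travel":[0,0,0],"turn":0},{"travel":[0,0,0],"turn":0},{"travel":[0,0,0],"turn":0},{"travel":[0,0,0],"turn":0},{"travel":[0,0,0],"turn":0},{"travel":[0,0,0],"turn":0},{"travel":[0,0,0],"turn":0},{"travel":[0,0,0],"turn":0}]' -1; python3 - <<'E'
from h import *
st(); a=np.radians(94);goto([451.9,244.7,21],[np.cos(a),np.sin(a)])
E
```

```text
t: 4.85
ee_pos: [452.0, 244.9, 19.4]
orientation: [-3.133, -0.117, -0.041]
ft_force: [-0.2, 0.4, 0.2]
width: 87.8
t: 5.65
ee_pos: [452.2, 245.0, 19.6]
orientation: [-3.133, -0.117, -0.041]
ft_force: [0.5, -0.6, -0.7]
width: 45.6
t 5.65 p [452.2 245.   19.6] F [ 0.5 -0.6 -0.7] w 45.6
p [452.2 245.   19.6] x [0.997 0.074 0.027] y [ 0.074 -0.997 -0.005] q6 1.984
shift/50: [-0.005  0.005 -0.029]
turn units 0.04 q6 approx after
```

```bash
python3 -m crank '[{"travel":[0,0,-0.1],"turn":0},{"travel":[0,0,-0.3],"turn":0},{"travel":[0,0,-0.4],"turn":0},{"travel":[0,0,-0.4],"turn":0},{"travel":[0,0,-0.3],"turn":0},{"travel":[0,0,0],"turn":0}]'; python3 - <<'E'
from h import *
st(); a=np.radians(74.5);goto([470.4,18.5,90],[np.cos(a),np.sin(a)])
E
```

```text
t: 6.25
ee_pos: [448.4, 243.6, 96.8]
orientation: [-3.135, -0.117, -0.035]
ft_force: [0.6, 0.8, -2.4]
width: 45.4
t 6.25 p [448.4 243.6  96.8] F [ 0.6  0.8 -2.4] w 45.4
p [448.4 243.6  96.8] x [0.997 0.074 0.022] y [ 0.074 -0.997 -0.003] q6 1.981
shift/50: [0.1   4.523 0.124]
turn units 3.45 q6 approx after
```

```bash
python3 -m crank '[{"travel":[0.02,0.5,0],"turn":0},{"travel":[0.02,0.75,0],"turn":0},{"travel":[0.02,0.8,0],"turn":0},{"travel":[0.02,0.8,0],"turn":0},{"travel":[0.02,0.75,0],"turn":0},{"travel":[0,0.6,0],"turn":0},{"travel":[0,0.25,0],"turn":0},{"travel":[0,0,0],"turn":0.8},{"travel":[0,0,0],"turn":0.9},{"travel":[0,0,0],"turn":0.9},{"travel":[0,0,0],"turn":0.85},{"travel":[0,0,0],"turn":0},{"travel":[0,0,0],"turn":0}]'; python3 - <<'E'
from h import *
st(); a=np.radians(74.5);goto([470.4,18.5,60],[np.cos(a),np.sin(a)]);snap('wrist','w3.png');snap('scene','s3.png')
E
```

```text
t: 7.55
ee_pos: [466.9, 13.3, 89.2]
orientation: [-3.103, 0.439, -0.022]
ft_force: [0.3, -0.1, -2.3]
width: 45.9
t 7.55 p [466.9  13.3  89.2] F [ 0.3 -0.1 -2.3] w 45.9
p [466.9  13.3  89.2] x [ 0.961 -0.278  0.013] y [-0.278 -0.961 -0.01 ] q6 1.843
shift/50: [ 0.03  -0.114  0.586]
turn units -0.11 q6 approx after
```

View pics/w3.png

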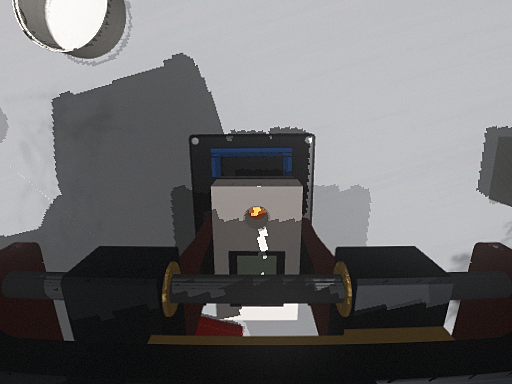

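```bash
python3 - <<'E'
from h import *
im,i=load('w3.png')
cv2.imwrite('pics/c6.png',cv2.resize(im[125:265,185:325],(588,588),interpolation=cv2.INTER_CUBIC))
p=np.array([466.9,13.3,89.2]);R=cv2.Rodrigues(np.array([-3.103,.439,-.022]))[0]
E=onz(i,[(212,180),(303.5,180),(256,212)],p[2]+12.4)
print(((E-p)@R).round(1))
print('dots',onz(i,[(194.5,140.5),(309.5,140.5)],8).round(1))
E
```

```text
[[ 41.7 -22.7 -11.7]
 [ 41.8  22.1 -12.1]
 [ 25.2  -1.1 -12.1]]
dots [[533.8  48.2   8. ]
 [508.  -41.3   8. ]]
```

View pics/c6.png

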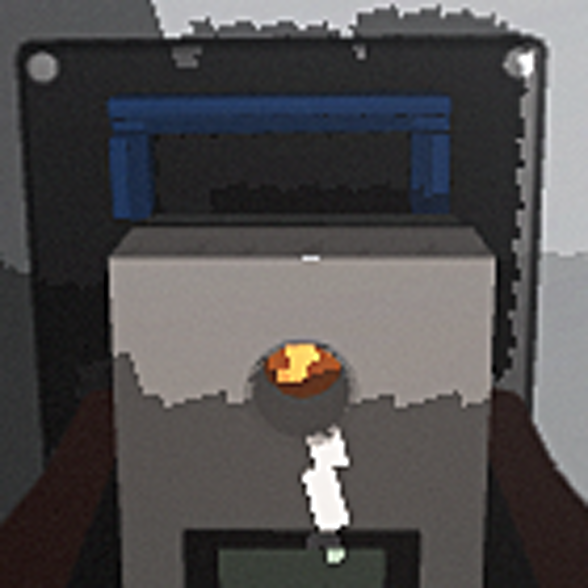

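```bash
python3 - <<'E'
from h import *
im,i=load('w3.png')
p=np.array([466.9,13.3,89.2]);R=cv2.Rodrigues(np.array([-3.103,.439,-.022]))[0]
E=onz(i,[(211.2,186.2),(302.9,186.2),(256.9,218)],p[2]+12.4)
print(((E-p)@R).round(1))
E
```

```text
[[ 38.6 -23.3 -11.7]
 [ 38.7  21.9 -12.1]
 [ 22.   -0.7 -12.1]]
```

```bash
python3 -m crank '[{"travel":[0.05,-0.1,0.2],"turn":-0.11},{"travel":[0,0,0.2],"turn":0},{"travel":[0,0,0.2],"turn":0},{"travel":[0,0,0.1],"turn":0},{"travel":[0,0,0],"turn":0}]'; python3 - <<'E'
from h import *
st(); a=np.radians(74.5);goto([470.5,17.6,29],[np.cos(a),np.sin(a)])
E
```

```text
t: 8.15
ee_pos: [471.5, 18.4, 50.6]
orientation: [-3.106, 0.416, -0.021]
ft_force: [-0.4, 0.3, -1.7]
width: 45.6
t 8.15 p [471.5  18.4  50.6] F [-0.4  0.3 -1.7] w 45.6
p [471.5  18.4  50.6] x [ 0.965 -0.263  0.012] y [-0.263 -0.965 -0.01 ] q6 1.837
shift/50: [-0.02   0.024  0.432]
turn units 0.04 q6 approx after
```

```bash
python3 -m crank '[{"travel":[-0.03,0.03,0.08],"turn":0.04},{"travel":[-0.01,0,0.08],"turn":0},{"travel":[0,0,0],"turn":0}]'; python3 - <<'E'
from h import *
st(); a=np.radians(74.5);goto([470.5,17.6,29],[np.cos(a),np.sin(a)]);snap('wrist','w4.png');snap('scene','s4.png')
im=cv2.imread('pics/w4.png');im2=cv2.imread('pics/s4.png')
cv2.imwrite('pics/c7.png',np.hstack([cv2.resize(im[125:265,185:325],(400,400)),cv2.resize(im2[160:230,230:300],(400,400))]))
E
```

```text
t: 8.45
ee_pos: [468.9, 17.4, 41.7]
orientation: [-3.105, 0.423, -0.021]
ft_force: [-0.9, -0.9, -1.5]
width: 46.0
t 8.45 p [468.9  17.4  41.7] F [-0.9 -0.9 -1.5] w 46.0
p [468.9  17.4  41.7] x [ 0.964 -0.267  0.012] y [-0.267 -0.964 -0.009] q6 1.839
shift/50: [ 0.026 -0.011  0.254]
turn units -0.0 q6 approx after
```

View pics/c7.png

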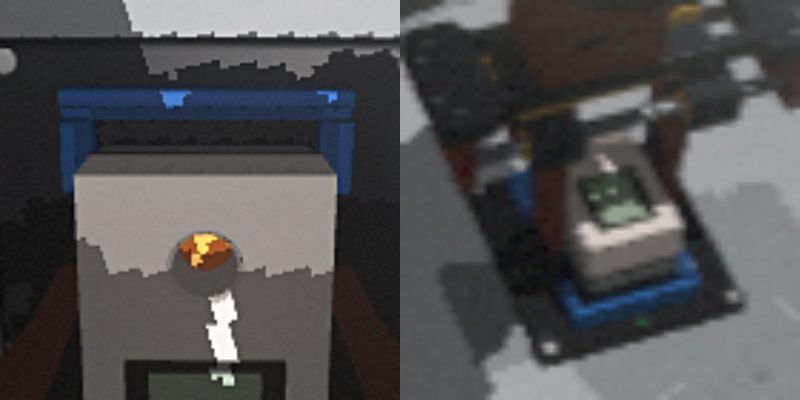

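The wrist crop shows the logger centred laterally between the blue rim ends: both midpoints are at column 206. Next I'll lower it.

```bash
python3 -m crank '[{"travel":[0.02,-0.01,0.06],"turn":0},{"travel":[0,0,0.06],"turn":0},{"travel":[0,0,0.05],"turn":0},{"travel":[0,0,0],"turn":0}]'; python3 - <<'E'
from h import *
st(); a=np.radians(74.5);goto([470.5,17.6,28],[np.cos(a),np.sin(a)])
E
```

```text
t: 8.95
ee_pos: [471.3, 17.6, 33.6]
orientation: [-3.105, 0.423, -0.024]
ft_force: [-0.2, 0.2, -3.2]
width: 45.7
t 8.95 p [471.3  17.6  33.6] F [-0.2  0.2 -3.2] w 45.7
p [471.3  17.6  33.6] x [ 0.963 -0.267  0.014] y [-0.267 -0.964 -0.01 ] q6 1.839
shift/50: [-0.017  0.006  0.112]
turn units -0.0 q6 approx after
```

```bash
python3 -m crank '[{"travel":[-0.02,0,0.05],"turn":0},{"travel":[0,0,0.05],"turn":0},{"travel":[0,0,0.02],"turn":0},{"travel":[0,0,0],"turn":0}]'; python3 - <<'E'
from h import *
st(); a=np.radians(74.5);goto([470.5,17.6,28],[np.cos(a),np.sin(a)])
E
```

```text
t: 9.35
ee_pos: [470.5, 18.0, 27.7]
orientation: [-3.105, 0.423, -0.025]
ft_force: [-0.0, -0.5, -0.7]
width: 46.0
t 9.35 p [470.5  18.   27.7] F [-0.  -0.5 -0.7] w 46.0
p [470.5  18.   27.7] x [ 0.964 -0.267  0.015] y [-0.267 -0.964 -0.01 ] q6 1.84
shift/50: [ 0.003  0.008 -0.006]
turn units -0.0 q6 approx after
```

```bash
python3 -m crank '[{"travel":[0,0,0],"turn":0},{"travel":[0,0,0],"turn":0},{"travel":[0,0,0],"turn":0},{"travel":[0,0,0],"turn":0},{"travel":[0,0,0],"turn":0}]' 0.6;  python3 -m crank '[{"travel":[0,0,-0.1],"turn":0},{"travel":[0,0,-0.3],"turn":0},{"travel":[0,0,-0.5],"turn":0},{"travel":[0,0,-0.5],"turn":0},{"travel":[0,0,-0.5],"turn":0},{"travel":[-0.3,0,-0.5],"turn":0},{"travel":[-0.5,0,-0.5],"turn":0},{"travel":[0,0,0],"turn":0},{"travel":[0,0,0],"turn":0}]'; python3 - <<'E'
from h import *
st(); goto(None);im,_=snap('wrist','w5.png');im2,_=snap('scene','s5.png')
E
```

```text
t: 9.85
ee_pos: [471.1, 18.0, 27.9]
orientation: [-3.105, 0.422, -0.027]
ft_force: [0.8, 0.8, -0.2]
width: 70.0
t: 10.75
ee_pos: [429.2, 28.0, 179.3]
orientation: [-3.104, 0.423, -0.028]
ft_force: [0.1, 0.1, -0.6]
width: 69.9
t 10.75 p [429.2  28.  179.3] F [ 0.1  0.1 -0.6] w 69.9
p [429.2  28.  179.3] x [ 0.963 -0.267  0.017] y [-0.267 -0.964 -0.011] q6 1.87
```

View pics/w5.png

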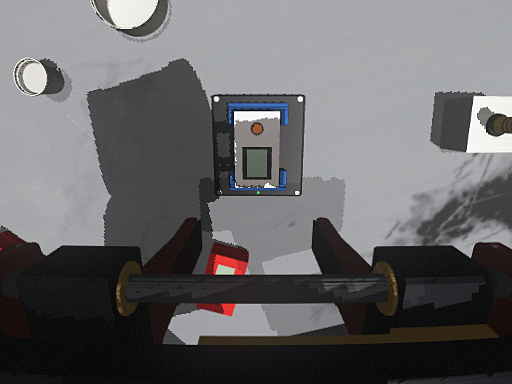

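```bash
python3 - <<'E'
from h import *
im,i=load('w5.png');im2=cv2.imread('pics/s5.png')
cv2.imwrite('pics/c8.png',cv2.resize(im[85:205,205:315],(550,600),interpolation=cv2.INTER_CUBIC))
cv2.imwrite('pics/c9.png',cv2.resize(im2[120:230,235:365],(780,600)[:2],interpolation=cv2.INTER_CUBIC))
E
```

```text
(no output)
```

View pics/c8.png

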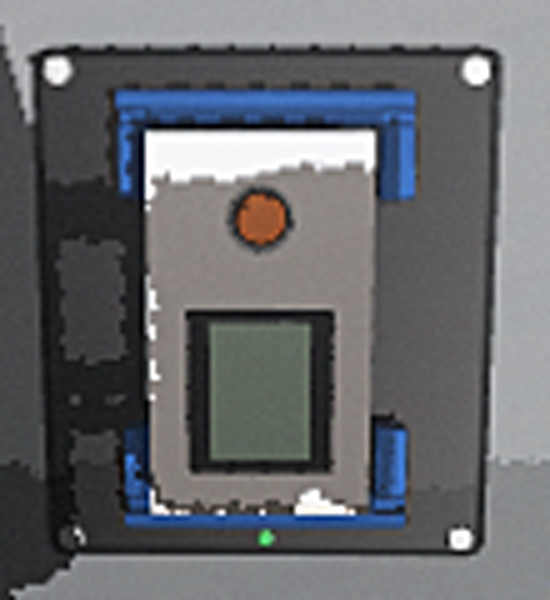

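View pics/c9.png

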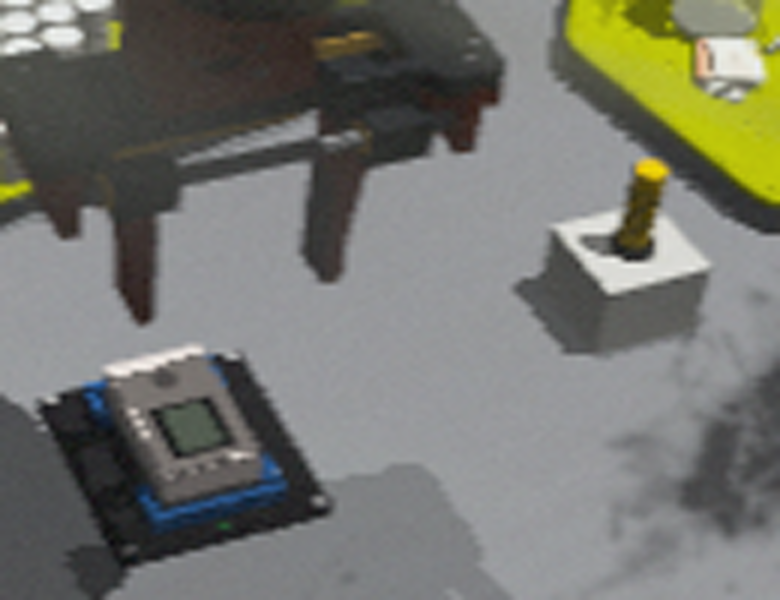

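```bash
python3 - <<'E'
from h import *
im,i=load('w5.png')
c=(np.array([(261.5,219),(146,129),(377,129),(372,513),(155,513)])+.5)/5+[205,85]-.5
P=onz(i,c,40);print(P.round(1),P[1:].mean(0),[np.linalg.norm(P[a]-P[b]).round(1) for a,b in((1,2),(2,3),(3,4),(4,1))]);d=P[1]+P[2]-P[3]-P[4];print(np.degrees(np.arctan2(d[1],d[0])))
_,s=load('s5.png');S=onz(s,[(343.7,148.2)],101);print('stylus',S)
goto([S[0,0]-30,S[0,1],200])
E
```

```text
[[490.8  13.1  40. ]
 [513.8  30.5  40. ]
 [501.5 -13.7  40. ]
 [426.1   6.8  40. ]
 [438.2  51.   40. ]] [469.92043992  18.6398216   40.        ] [np.float64(45.9), np.float64(78.2), np.float64(45.9), np.float64(78.4)]
-15.195307562483482
stylus [[ 438.01365202 -230.94155475  101.        ]]
p [429.   27.8 178.4] x [ 0.963 -0.268  0.015] y [-0.268 -0.963 -0.01 ] q6 1.87
shift/50: [ 0.987  5.095 -0.469]
```

```bash
python3 -m crank '[{"travel":[0.1,0.4,-0.2],"turn":0},{"travel":[0.15,0.8,-0.2],"turn":0},{"travel":[0.15,0.9,-0.1],"turn":0},{"travel":[0.15,0.9,0],"turn":0},{"travel":[0.15,0.9,0],"turn":0},{"travel":[0.15,0.7,0],"turn":0},{"travel":[0.1,0.4,0],"turn":0},{"travel":[0,0,0],"turn":0},{"travel":[0,0,0],"turn":0}]'; python3 - <<'E'
from h import *
st(); goto(None);im,_=snap('wrist','w6.png')
E
```

```text
t: 11.75
ee_pos: [409.3, -238.3, 192.0]
orientation: [-3.102, 0.422, -0.006]
ft_force: [0.5, 0.2, -0.7]
width: 70.1
t 11.75 p [ 409.3 -238.3  192. ] F [ 0.5  0.2 -0.7] w 70.1
p [ 409.3 -238.3  192. ] x [ 0.964 -0.267  0.002] y [-0.267 -0.964 -0.011] q6 1.272
```

View pics/w6.png

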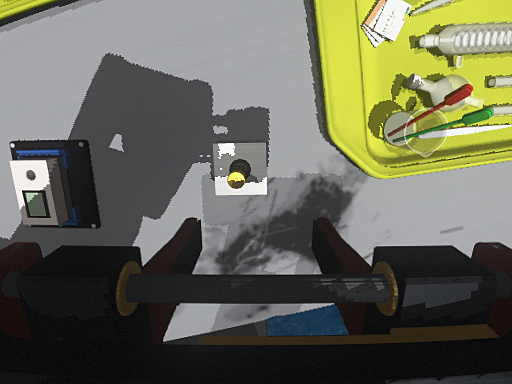

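```bash
python3 - <<'E'
from h import *
im,i=load('w6.png')
cv2.imwrite('pics/c10.png',cv2.resize(im[130:205,205:280],(600,600),interpolation=cv2.INTER_CUBIC))
hsv=cv2.cvtColor(im,cv2.COLOR_BGR2HSV);m=((hsv[...,0]>18)&(hsv[...,0]<32)&(hsv[...,1]>150)&(hsv[...,2]>150)).astype(np.uint8)
m[:130]=0;m[205:]=0;m[:,:205]=0;m[:,280:]=0
y,x=np.nonzero(m);print(x.min(),x.max(),y.min(),y.max(),x.mean(),y.mean())
print(onz(i,[(245,180)],101), onz(i,[(215,141),(267,141),(266.5,194),(216,195)],46).round(1))
E
```

```text
227 244 172 181 234.43243243243242 176.59459459459458
[[ 430.75737926 -231.74984585  101.        ]] [[ 468.1 -207.    46. ]
 [ 453.6 -259.1   46. ]
 [ 398.7 -243.9   46. ]
 [ 412.2 -190.3   46. ]]
```

View pics/c10.png

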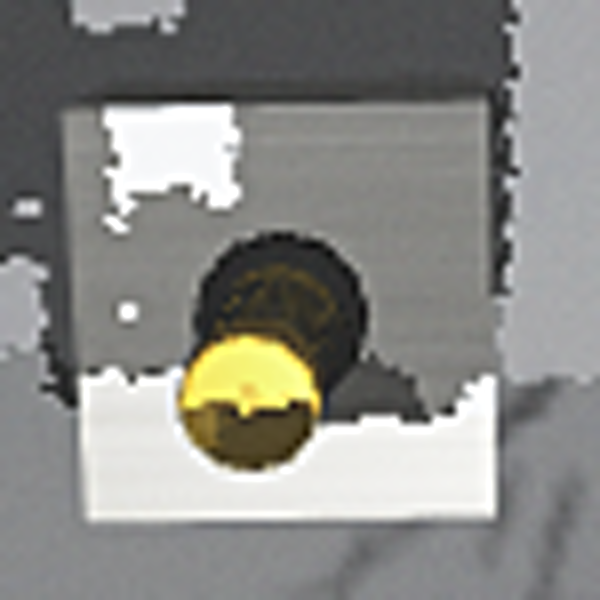

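```bash
python3 - <<'E'
from h import *
_,i=load('w6.png')
c=(np.array([(249,402),(281,319)])+.5)/8+[205,130]-.5
a=onz(i,c[:1],101)[0];b=onz(i,c[1:],51)[0];print(a,b)
B=np.array([(62,103),(488,98),(495,518),(88,518)]);B=onz(i,(B+.5)/8+[205,130]-.5,46);print('stand',B.mean(0))
goto([*a[:2],140],None);print(proj(i,[[*b[:2],51]]))
E
```

```text
[ 433.07406879 -223.96356857  101.        ] [ 433.19884448 -223.94422407   51.        ]
stand [ 433.00012827 -223.78233066   46.        ]
p [ 409.3 -237.9  192.1] x [ 0.964 -0.267  0.002] y [-0.266 -0.964 -0.011] q6 1.272
shift/50: [ 0.38  -0.384  1.047]
[[239.6875 169.4375]]
```

```bash
python3 -m crank '[{"travel":[0.2,-0.2,0.1],"turn":0},{"travel":[0.2,-0.2,0.2],"turn":0},{"travel":[0,0,0.2],"turn":0},{"travel":[0,0,0.2],"turn":0},{"travel":[0,0,0],"turn":0}]'; python3 - <<'E'
from h import *
st(); goto([433.1,-223.9,76])
E
```

```text
t: 12.3
ee_pos: [437.0, -217.8, 153.1]
orientation: [-3.102, 0.411, -0.003]
ft_force: [-0.2, 0.3, -0.0]
width: 70.1
t 12.3 p [ 437.  -217.8  153.1] F [-0.2  0.3 -0. ] w 70.1
p [ 437.  -217.8  153.1] x [ 0.965 -0.261  0.   ] y [-0.26  -0.965 -0.012] q6 1.329
shift/50: [-0.043  0.157  1.54 ]
```

```bash
python3 -m crank '[{"travel":[-0.05,0.13,0.1],"turn":0},{"travel":[0,0,0.2],"turn":0},{"travel":[0,0,0.2],"turn":0},{"travel":[0,0,0.1],"turn":0},{"travel":[0,0,0],"turn":0}]'; python3 - <<'E'
from h import *
st(); goto([433.1,-223.9,76])
E
```

```text
t: 12.8
ee_pos: [431.7, -223.7, 120.1]
orientation: [-3.102, 0.412, -0.001]
ft_force: [0.1, -0.5, 0.4]
width: 70.0
t 12.8 p [ 431.7 -223.7  120.1] F [ 0.1 -0.5  0.4] w 70.0
p [ 431.7 -223.7  120.1] x [ 0.965 -0.261 -0.001] y [-0.261 -0.965 -0.012] q6 1.312
shift/50: [0.03  0.008 0.881]
```

```bash
python3 -m crank '[{"travel":[0.02,0.01,0.1],"turn":0},{"travel":[0,0,0.2],"turn":0},{"travel":[0,0,0.2],"turn":0},{"travel":[0,0,0.15],"turn":0},{"travel":[0,0,0.1],"turn":0},{"travel":[0,0,0],"turn":0}]'; python3 - <<'E'
from h import *
st(); goto([433.1,-223.9,76])
E
```

```text
t: 13.4
ee_pos: [432.8, -224.2, 79.2]
orientation: [-3.102, 0.413, -0.002]
ft_force: [-0.3, 0.0, 0.3]
width: 70.0
t 13.4 p [ 432.8 -224.2   79.2] F [-0.3  0.   0.3] w 70.0
p [ 432.8 -224.2   79.2] x [ 0.965 -0.261 -0.   ] y [-0.261 -0.965 -0.012] q6 1.31
shift/50: [ 0.004 -0.006  0.065]
```

Nicely centred, so I'll close here.

```bash
python3 -m crank '[{"travel":[0,0,0.05],"turn":0},{"travel":[0,0,0],"turn":0}]'; python3 -m crank '[{"travel":[0,0,0],"turn":0},{"travel":[0,0,0],"turn":0},{"travel":[0,0,0],"turn":0},{"travel":[0,0,0],"turn":0},{"travel":[0,0,0],"turn":0},{"travel":[0,0,0],"turn":0},{"travel":[0,0,0],"turn":0},{"travel":[0,0,0],"turn":0},{"travel":[0,0,0],"turn":0},{"travel":[0,0,0],"turn":0},{"travel":[0,0,0],"turn":0}]' -1; python3 - <<'E'
from h import *
st(); goto(None); print(ctrl.get_obs()['moment'])
E
```

```text
t: 13.6
ee_pos: [433.0, -224.1, 76.4]
orientation: [-3.102, 0.413, -0.002]
ft_force: [-0.1, 0.1, 0.4]
width: 70.4
t: 14.7
ee_pos: [433.6, -224.5, 77.5]
orientation: [-3.103, 0.413, -0.005]
ft_force: [-0.0, -0.1, -0.0]
width: 15.6
t 14.7 p [ 433.6 -224.5   77.5] F [-0.  -0.1 -0. ] w 15.6
p [ 433.6 -224.5   77.5] x [ 0.965 -0.261  0.002] y [-0.261 -0.965 -0.012] q6 1.31
[0.03061553 0.00817267 0.04863014]
```

```bash
python3 -m crank '[{"travel":[0,0,-0.1],"turn":0},{"travel":[0,0,-0.2],"turn":0},{"travel":[0,0,-0.2],"turn":0},{"travel":[0,0,-0.2],"turn":0},{"travel":[0,0,-0.2],"turn":0},{"travel":[0,0,0],"turn":0}]'; python3 - <<'E'
from h import *
st(); goto([433.2,-224.1,150])
E
```

```text
t: 15.3
ee_pos: [433.7, -225.2, 127.3]
orientation: [-3.103, 0.413, -0.007]
ft_force: [0.7, 0.2, -1.1]
width: 15.6
t 15.3 p [ 433.7 -225.2  127.3] F [ 0.7  0.2 -1.1] w 15.6
p [ 433.7 -225.2  127.3] x [ 0.965 -0.261  0.003] y [-0.261 -0.965 -0.011] q6 1.312
shift/50: [-0.015 -0.024 -0.455]
```

```bash
python3 -m crank '[{"travel":[0,0,-0.3],"turn":0},{"travel":[0,0,-0.3],"turn":0},{"travel":[0,-0.3,0],"turn":0},{"travel":[0,-0.6,0],"turn":0},{"travel":[0,-0.8,0],"turn":0},{"travel":[0,-0.8,0],"turn":0},{"travel":[0,-0.8,0],"turn":0},{"travel":[0,-0.6,0],"turn":0},{"travel":[-0.05,-0.4,0],"turn":0},{"travel":[0,0,0],"turn":0},{"travel":[0,0,0],"turn":0}]'; python3 - <<'E'
from h import *
st(); goto([490.8,12.9,150]);snap('wrist','w7.png');snap('scene','s7.png');snap('side','d7.png')
E
```

```text
t: 16.4
ee_pos: [487.2, -3.4, 157.2]
orientation: [-3.103, 0.415, -0.004]
ft_force: [0.1, -0.9, -0.7]
width: 15.4
t 16.4 p [487.2  -3.4 157.2] F [ 0.1 -0.9 -0.7] w 15.4
p [487.2  -3.4 157.2] x [ 0.965 -0.263  0.001] y [-0.263 -0.965 -0.011] q6 1.788
shift/50: [-0.016 -0.331  0.148]
```

View pics/w7.png

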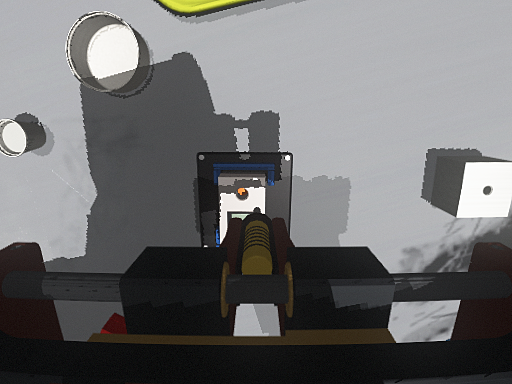

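View pics/s7.png

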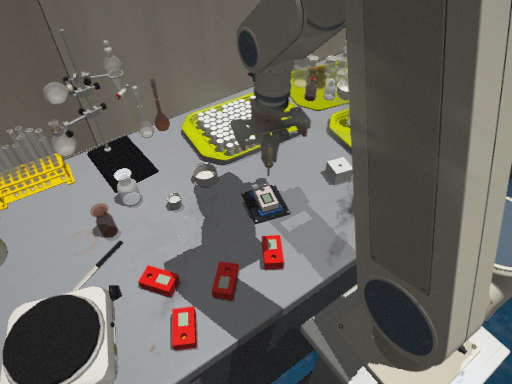

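```bash
python3 -m crank '[{"travel":[0,-0.15,0.1],"turn":0},{"travel":[0,-0.15,0.1],"turn":0},{"travel":[0,0,0.1],"turn":0},{"travel":[0,0,0.1],"turn":0},{"travel":[0,0,0.1],"turn":0},{"travel":[0,0,0],"turn":0},{"travel":[0,0,0],"turn":0}]'; python3 - <<'E'
from h import *
st(); goto([491.1,12.4,119]);im,_=snap('wrist','w8.png');im2,_=snap('scene','s8.png');im3,_=snap('side','d8.png')
cv2.imwrite('pics/c11.png',np.hstack([cv2.resize(im[145:245,205:305],(600,600),interpolation=cv2.INTER_CUBIC)]))
cv2.imwrite('pics/c12.png',np.hstack([cv2.resize(im2[150:220,235:305],(400,400)),cv2.resize(im3[170:230,220:280],(400,400))]))
E
```

```text
t: 17.25
ee_pos: [491.3, 8.8, 129.7]
orientation: [-3.101, 0.426, -0.003]
ft_force: [-0.6, 1.1, 0.0]
width: 15.7
t 17.25 p [491.3   8.8 129.7] F [-0.6  1.1  0. ] w 15.7
p [491.3   8.8 129.7] x [ 0.963 -0.27   0.   ] y [-0.27  -0.963 -0.011] q6 1.82
shift/50: [-0.023 -0.067  0.215]
```

View pics/c11.png

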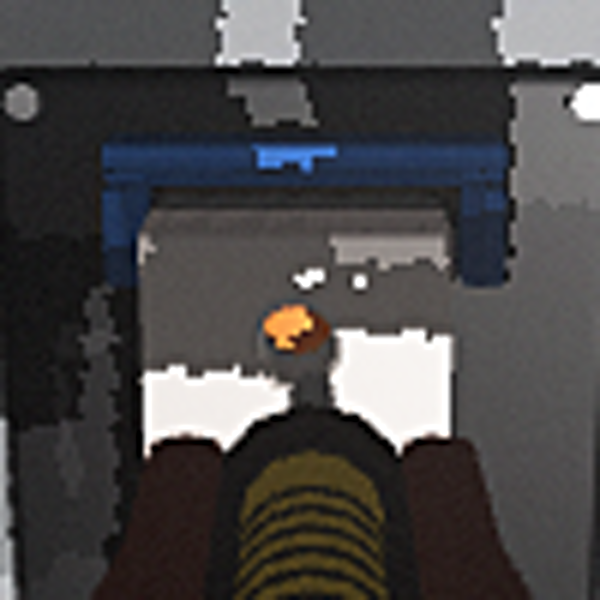

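View pics/c12.png

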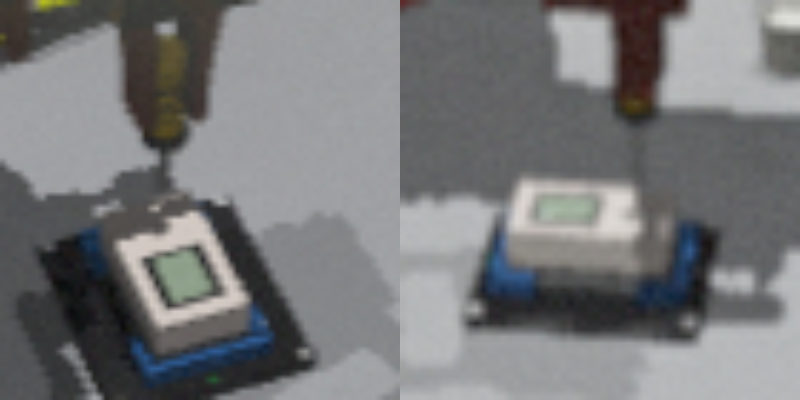

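```bash
python3 -m crank '[{"travel":[-0.02,-0.07,0.1],"turn":0},{"travel":[0,0,0.1],"turn":0},{"travel":[0,0,0],"turn":0},{"travel":[0,0,0],"turn":0}]'; python3 - <<'E'
from h import *
st(); goto([491.1,12.4,119]);im,i=snap('wrist','w9.png');im2,s=snap('scene','s9.png');im3,d=snap('side','d9.png')
cv2.imwrite('pics/c13.png',np.hstack([cv2.resize(im[145:245,205:305],(600,600),interpolation=cv2.INTER_CUBIC)]))
cv2.imwrite('pics/c14.png',np.hstack([cv2.resize(im2[170:205,245:280],(400,400)),cv2.resize(im3[185:225,235:275],(400,400))]))
p,R=tool();T=p+R[:,2]*69.;print(T, proj(i,[T,[490.8,12.9,40]]),proj(s,[T,[490.8,12.9,40]]),proj(d,[T,[490.8,12.9,40]]))
E
```

```text
t: 17.8
ee_pos: [491.8, 12.9, 119.6]
orientation: [-3.101, 0.426, -0.005]
ft_force: [-0.4, 0.6, -0.3]
width: 15.3
t 17.8 p [491.8  12.9 119.6] F [-0.4  0.6 -0.3] w 15.3
p [491.8  12.9 119.6] x [ 0.963 -0.27   0.002] y [-0.27  -0.963 -0.012] q6 1.827
shift/50: [-0.01   0.014  0.013]
[492.20854825  13.5526344   50.81601238] [[257.75911757 208.50192805]
 [259.04434479 205.80943959]] [[261.65673358 185.79690208]
 [262.10153604 188.71748409]] [[255.48768693 197.9509159 ]
 [255.08755017 200.92693172]]
```

View pics/c13.png

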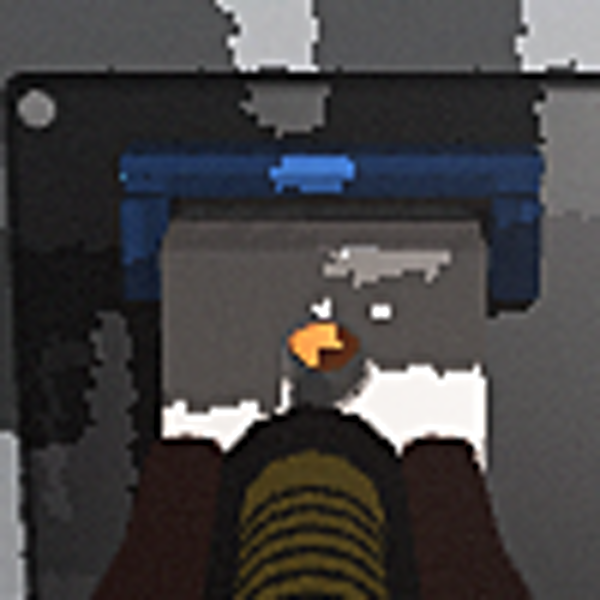

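View pics/c14.png

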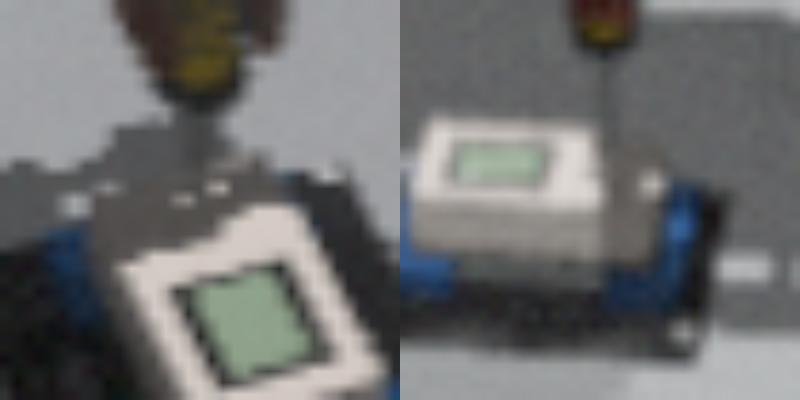

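```bash
python3 -m crank '[{"travel":[-0.015,0.015,0.04],"turn":0},{"travel":[0,0,0.04],"turn":0},{"travel":[0,0,0.04],"turn":0},{"travel":[0,0,0],"turn":0},{"travel":[0,0,0],"turn":0}]'; python3 - <<'E'
from h import *
st(); goto([490.8,12.4,100])
E
```

```text
t: 18.45
ee_pos: [491.0, 12.2, 113.5]
orientation: [-3.101, 0.427, -0.007]
ft_force: [0.3, 1.1, 0.2]
width: 15.4
t 18.45 p [491.   12.2 113.5] F [0.3 1.1 0.2] w 15.4
p [491.   12.2 113.5] x [ 0.963 -0.27   0.003] y [-0.27  -0.963 -0.012] q6 1.826
shift/50: [-0.006  0.     0.269]
```

Centred over the hole, so I'll continue down with the force watched.

```bash
python3 -m crank '[{"travel":[0,0,0.06],"turn":0},{"travel":[0,0,0.06],"turn":0},{"travel":[0,0,0],"turn":0}]'; python3 - <<'E'
from h import *
st(); goto([490.8,12.4,100])
E
```

```text
t: 18.75
ee_pos: [491.1, 12.3, 107.1]
orientation: [-3.101, 0.427, -0.007]
ft_force: [0.0, -0.3, -0.0]
width: 15.4
t 18.75 p [491.1  12.3 107.1] F [ 0.  -0.3 -0. ] w 15.4
p [491.1  12.3 107.1] x [ 0.963 -0.27   0.003] y [-0.27  -0.963 -0.012] q6 1.826
shift/50: [-0.007  0.001  0.141]
```

Next, through the mouth of the hole: the tip is at about z=38, and the top face is at 40.

```bash
python3 -m crank '[{"travel":[-0.005,0,0.06],"turn":0},{"travel":[0,0,0.06],"turn":0},{"travel":[0,0,0],"turn":0}]'; python3 - <<'E'
from h import *
st(); goto([490.8,12.4,95])
im,i=snap('wrist','w10.png');im2,s=snap('scene','s10.png');im3,d=snap('side','d10.png')
cv2.imwrite('pics/c15.png',np.hstack([cv2.resize(im[160:220,225:285],(400,400)),cv2.resize(im3[185:225,235:275],(400,400))]))
E
```

```text
t: 19.05
ee_pos: [490.9, 12.4, 100.4]
orientation: [-3.101, 0.427, -0.007]
ft_force: [-0.1, -0.2, 0.0]
width: 15.3
t 19.05 p [490.9  12.4 100.4] F [-0.1 -0.2  0. ] w 15.3
p [490.9  12.4 100.4] x [ 0.963 -0.27   0.003] y [-0.27  -0.963 -0.012] q6 1.826
shift/50: [-0.001  0.002  0.108]
```

View pics/c15.png

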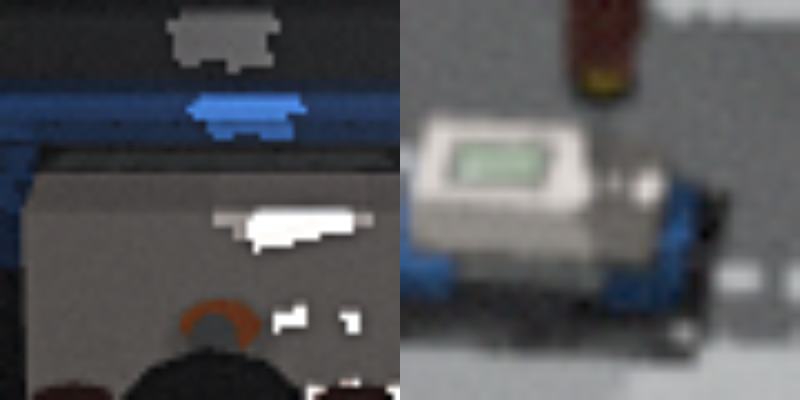

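The steel tip is inside the hole, with an orange crescent of button visible round it at crop (221,320). It sits about 1 mm left of centre, so I'll nudge +y slightly and go down slowly.

```bash
python3 -m crank '[{"travel":[0,0.015,0.04],"turn":0},{"travel":[0,0,0.03],"turn":0},{"travel":[0,0,0.01],"turn":0},{"travel":[0,0,0],"turn":0}]'; python3 - <<'E'
from h import *
st()
E
python3 -m crank '[{"travel":[0,0,0.03],"turn":0},{"travel":[0,0,0],"turn":0}]'; python3 - <<'E'
from h import *
st();goto(None)
E
```

```text
t: 19.6
ee_pos: [491.1, 11.7, 96.7]
orientation: [-3.101, 0.427, -0.008]
ft_force: [-0.2, -0.2, -0.2]
width: 15.7
t 19.6 p [491.1  11.7  96.7] F [-0.2 -0.2 -0.2] w 15.7
t: 19.8
ee_pos: [491.3, 11.7, 95.2]
orientation: [-3.101, 0.427, -0.009]
ft_force: [-0.1, -0.9, 0.7]
width: 15.3
t 19.8 p [491.3  11.7  95.2] F [-0.1 -0.9  0.7] w 15.3
p [491.3  11.7  95.2] x [ 0.963 -0.27   0.004] y [-0.27  -0.963 -0.012] q6 1.824
```

```bash
for k in 1; do python3 -m crank '[{"travel":[0,0,0.04],"turn":0},{"travel":[0,0,0],"turn":0}]'; python3 -m crank '[{"travel":[0,0,0.04],"turn":0},{"travel":[0,0,0],"turn":0}]';  done
```

```text
t: 20.0
ee_pos: [491.4, 11.7, 93.2]
orientation: [-3.101, 0.427, -0.009]
ft_force: [-0.9, -1.0, 1.2]
width: 15.5
t: 20.2
ee_pos: [491.5, 11.7, 91.3]
orientation: [-3.101, 0.427, -0.01]
ft_force: [-0.8, -0.6, 2.3]
width: 15.3
```

```bash
python3 -m crank '[{"travel":[-0.005,0,0.04],"turn":0},{"travel":[0,0,0],"turn":0}]'; python3 -m crank '[{"travel":[0,0,0.03],"turn":0},{"travel":[0,0,0],"turn":0}]'; python3 -m crank '[{"travel":[0,0,0.02],"turn":0},{"travel":[0,0,0],"turn":0}]'
```

```text
t: 20.4
ee_pos: [491.5, 11.7, 89.5]
orientation: [-3.101, 0.426, -0.01]
ft_force: [-1.0, -0.7, 4.2]
width: 15.7
t: 20.6
ee_pos: [491.9, 11.7, 89.3]
orientation: [-3.101, 0.426, -0.011]
ft_force: [-2.0, -0.1, 4.3]
width: 15.5
t: 20.8
ee_pos: [491.8, 11.7, 89.3]
orientation: [-3.101, 0.426, -0.011]
ft_force: [-1.7, -0.2, 4.4]
width: 15.4
```

```bash
python3 -m crank '[{"travel":[0,0,0.03],"turn":0}]';python3 -m crank '[{"travel":[0,0,0.04],"turn":0}]';
```

```text
t: 20.9
ee_pos: [492.2, 11.7, 88.8]
orientation: [-3.101, 0.426, -0.012]
ft_force: [-5.1, -0.8, 27.8]
width: 15.6
t: 21.0
ee_pos: [493.1, 11.5, 88.4]
orientation: [-3.101, 0.426, -0.015]
ft_force: [-4.5, -2.0, 28.2]
width: 15.2
```

That's the hard stop, and the force jumped to 28 N, so I'll ease off.

```bash
python3 -m crank '[{"travel":[0,0,0],"turn":0}]';python3 -m crank '[{"travel":[0,0,0],"turn":0}]'
```

```text
t: 21.1
ee_pos: [493.1, 11.4, 89.0]
orientation: [-3.101, 0.425, -0.016]
ft_force: [-1.8, -0.1, 3.8]
width: 15.7
t: 21.2
ee_pos: [493.1, 11.4, 89.3]
orientation: [-3.101, 0.425, -0.016]
ft_force: [-0.8, -0.6, 3.4]
width: 15.8
```

```bash
python3 -m crank '[{"travel":[-0.03,0.01,0],"turn":0}]';python3 -m crank '[{"travel":[0,0,0.008],"turn":0}]'; python3 - <<'E'
from h import *
st();goto(None)
for _ in range(3):
  im,i=snap('wrist','w11.png');st()
im3,d=snap('side','d11.png');im2,s=snap('scene','s11.png')
cv2.imwrite('pics/c16.png',np.hstack([cv2.resize(im[150:230,215:295],(400,400)),cv2.resize(im3[185:225,235:275],(400,400))]))
E
```

```text
t: 21.3
ee_pos: [492.3, 11.4, 89.6]
orientation: [-3.101, 0.426, -0.019]
ft_force: [1.7, 0.6, 3.5]
width: 15.8
t: 21.4
ee_pos: [492.6, 11.4, 89.3]
orientation: [-3.101, 0.426, -0.02]
ft_force: [-1.3, -0.3, 3.7]
width: 15.4
t 21.4 p [492.6  11.4  89.3] F [-1.3 -0.3  3.7] w 15.4
p [492.6  11.4  89.3] x [ 0.963 -0.269  0.011] y [-0.269 -0.963 -0.013] q6 1.823
t 21.45 p [492.5  11.4  89.1] F [ 0.3 -0.3  4.1] w 15.1
t 21.5 p [492.5  11.4  89.1] F [0.3 0.1 3. ] w 15.5
t 21.55 p [492.4  11.4  89.1] F [ 0.8 -0.5  3.9] w 15.4
```

View pics/c16.png

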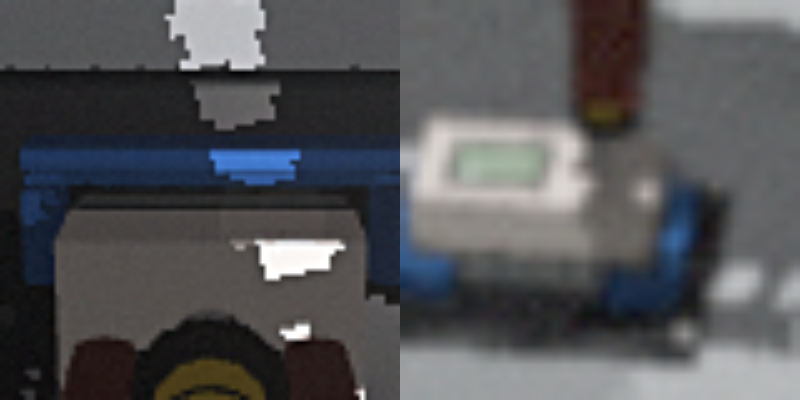

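Force is about 3.7 N here, short of the 4.6 N needed. I'll push in finer increments.

```bash
python3 -m crank '[{"travel":[-0.01,0,0.012],"turn":0}]';python3 -m crank '[{"travel":[0,0,0.012],"turn":0}]'; python3 -c "
from h import *
st();imaging.get_image('side');st();imaging.get_image('side');st()"
```

```text
t: 21.75
ee_pos: [492.4, 11.5, 88.7]
orientation: [-3.101, 0.426, -0.02]
ft_force: [-0.4, -0.9, 11.8]
width: 15.3
t: 21.85
ee_pos: [492.7, 11.4, 88.6]
orientation: [-3.101, 0.425, -0.021]
ft_force: [-2.5, -1.1, 16.9]
width: 15.4
t 21.85 p [492.7  11.4  88.6] F [-2.5 -1.1 16.9] w 15.4
t 21.9 p [492.7  11.4  88.6] F [-1.1 -0.2 12.8] w 15.7
t 21.95 p [492.6  11.4  88.7] F [-2.1 -0.2 13.3] w 15.7
```

```bash
python3 -m crank '[{"travel":[-0.008,0,0.008],"turn":0}]'; python3 -c "
from h import *
st()
for k in range(8): im=imaging.get_image(['side','scene','wrist'][k%3]);st();cv2.imwrite('pics/f%d.png'%k,im)
print(ctrl.get_obs()['moment'])"
```

```text
t: 22.05
ee_pos: [492.5, 11.5, 88.7]
orientation: [-3.101, 0.425, -0.022]
ft_force: [-1.7, -1.1, 8.4]
width: 15.5
t 22.05 p [492.5  11.5  88.7] F [-1.7 -1.1  8.4] w 15.5
t 22.1 p [492.5  11.5  88.7] F [-0.3 -0.8 10. ] w 15.6
t 22.15 p [492.5  11.4  88.7] F [-1.4 -1.  10. ] w 15.4
t 22.2 p [492.5  11.5  88.7] F [-1.5 -0.3 10.1] w 15.2
t 22.25 p [492.5  11.4  88.7] F [-1.3 -1.3 11.2] w 15.5
t 22.3 p [492.5  11.5  88.7] F [-1.1 -0.9 10.3] w 15.4
t 22.35 p [492.5  11.5  88.7] F [-1.  -0.8  9.8] w 15.5
t 22.4 p [492.5  11.5  88.7] F [-0.7 -0.7 10.5] w 15.5
t 22.45 p [492.5  11.5  88.7] F [-0.9 -1.1 10.5] w 15.6
[-0.08567532  0.25033108 -0.03243177]
```

```bash
python3 -c "
import cv2,numpy as np
a=cv2.imread('pics/f7.png');b=cv2.imread('pics/f6.png');c=cv2.imread('pics/f5.png')
cv2.imwrite('pics/c17.png',np.hstack([cv2.resize(a[165:225,235:295],(400,400)),cv2.resize(b[175:230,225:280],(400,400))]))
cv2.imwrite('pics/c18.png',np.hstack([cv2.resize(c,(400,300)),cv2.resize(a,(400,300))]))"
```

```text
(no output)
```

View pics/c17.png

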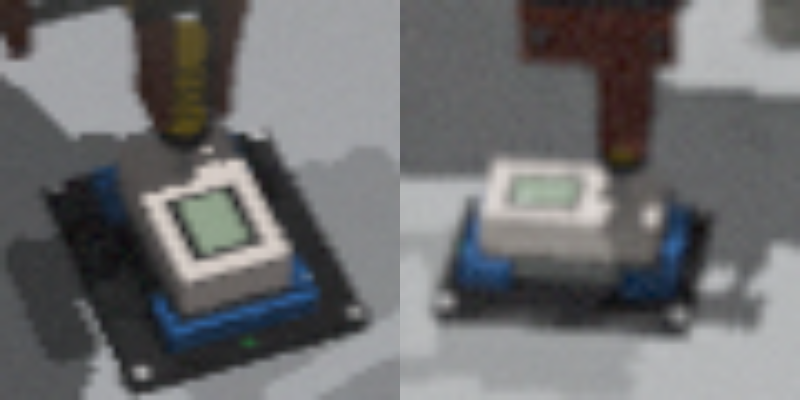

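View pics/c18.png

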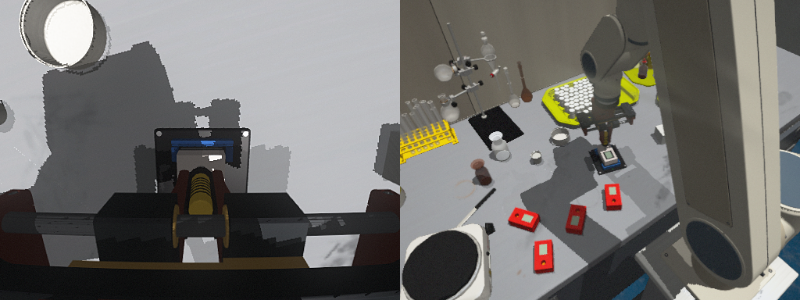

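The crops show the logger still flat and square between the blue rims, with the stylus gripped in its hole. The tin, cup and bottles are unmoved. The push is steady at about 10 N, so I'm handing in.

```bash
python3 -c "
from workcell import workorder
print(workorder.close_job())"
```

```text
the job is handed in; nothing more can be done
None
```

I seated the white logger in the dock and let go of it. I then took the stylus out of its stand and pressed the reset button through the hole. I handed in at about 22.5 s, still gripping the stylus and holding the button down.

**Last checks:**
- **Logger:** after release it measured within about 0.5 mm of the dock centre and 0.3° of its angle, with its top at the seated height. It still looked flat and square in the final pictures.
- **Button:** the tip met a hard stop at the height expected for fully down. The push held steady at about 10 N, against the 4.6 N needed. The button's travel can't be read directly, so this rests on force and height.
- **Surroundings:** the tin, cup and bottles looked unmoved.

**What did not go cleanly:** when the button first reached its stop, the force rose briefly to about 28 N for two rows. I eased off and settled at 10 N, but that spike was harder than I intended. The tool also ended about 1.3° off vertical.

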